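# Zero the lensmeter and hold its lens holder open

## Task

Get the lensmeter ready for the next pair of spectacles: it was left on a plus power, so turn its power handwheel until the red zero line on the white dial stands at the fixed index. Then swing the spring-loaded lens holder all the way back to its stop, towards the eyepiece, and finish while still holding it there against its spring, so that a colleague can slip the spectacles in. The dial must stay at zero, and the spectacles, bottle and screwdriver must be left where they are.

Things in the scene. Friction and masses are not known exactly. Their poses are not given: they have to be found in the camera images.
- lensmeter: black bench lensmeter, fixed. Origin: centre of the underside of its 170 x 400 mm base; z up; +y: level, towards the eyepiece; +x: the side with power wheel and finger bar. Its optical axis lies over x = 0 and rises 30 degrees towards +y, from the lamp house (z 90) past the nosepiece tip (y 50, z 215) and the telescope's start (y 145, z 270) to the eyepiece (y 310, z 365 mm)
- handwheel_centre (a point): centre of the black knurled handwheel: disc 92 mm in diameter, 14 mm thick, on a level 22 mm shaft along the lensmeter's x axis, at (84, -63, 150) mm in its frame. Pinch its rim from above across the two flat faces: 30 mm is free between its inner face and the white dial (88 mm diameter, 12 mm thick), and nothing is near its outer face
- power_wheel (a joint): angle of the power wheel (handwheel and white dial on one shaft), rad. 0: red zero line on top, at the index. Positive (plus power): the line leans by that angle from the top towards the lamp end (lensmeter's -y); reduce it by moving the wheel's top towards the eyepiece. Starts at 0.4 to 1.2. Ticks every 0.175 rad. Stiff (0.05 N m), stays where left
- index (a point): tip of the fixed black index with a white line, just above the top of the white dial, on the tube side, straight above the shaft, 48 mm above it
- zero_line (a point): middle of the red zero line (3.5 mm wide) across the white dial's rim, 44 mm from the shaft axis
- lens_holder (a joint): swing of the lens holder (aluminium arm with a ring of three rubber-tipped pins before the nosepiece and the finger bar at its upper end), rad: 0 = sprung forward to the nosepiece, 0.5 = fully back at its stop, towards the eyepiece. Its spring always pulls it to 0: about 2.4 N at the finger bar at first, about 5 N at the stop. Pivot axis along the lensmeter's x, at y 86, z 180 mm in its frame
- finger_bar (a point): middle of the finger bar, by which the lens holder is swung: level blue round bar, 13 mm in diameter, 26 mm long, along the lensmeter's x axis. At rest at (56, 57, 279) mm in the lensmeter's frame; back at the stop it has gone 51 mm towards the eyepiece (+y) on a nearly level arc (within 4 mm in height). Fingers pointing down can push it from the nosepiece side: 40 mm is free there and below
- job_tray: red open job tray, fixed, 190 x 130 mm, 22 mm high; origin under its centre
- spectacles: folded brown spectacles lying loose in the tray, 136 mm long, 40 mm high; origin under the centre
- cleaner_bottle: white bottle standing loose, 48 mm in diameter, 130 mm high; origin under its centre
- screwdriver: small screwdriver with yellow handle, lying loose, 130 mm long; origin under its middle

How it is judged:
On the way, in this order (a step that is already met when the one before it is completed fails the run):
1. the power wheel is turned so that the zero line stands at the index, with the lens holder still forward (value of joint power_wheel between -0.07 and 0.07 rad and value of joint lens_holder below 0.1 rad), for 0.3 s.
2. the lens holder is pushed back to its stop (value of joint lens_holder above 0.46 rad), for 0.3 s.
At the end, for the whole second after the job is handed in: the program ends holding: the lens holder is swung back to its stop (joint above 0.46 of 0.5 rad) with the robot pressing on its arm or finger bar (over 1 N), and the power wheel still reads zero (within 0.07 rad, 3 mm at the dial) (value of joint power_wheel between -0.07 and 0.07 rad and value of joint lens_holder above 0.46 rad and contact force between any of the fingers, the arm and lens_holder above 1 N); the arm keeps its last pose, push and grip.
It fails at once if the spectacles are moved more than 20 mm (distance of spectacles from where it was at the start of the episode above 0.02 m).
It fails at once if the bottle is moved more than 20 mm (distance of cleaner_bottle from where it was at the start of the episode above 0.02 m).
It fails at once if the screwdriver is moved more than 20 mm (distance of screwdriver from where it was at the start of the episode above 0.02 m).
It also fails if it takes over 54 s, if anything falls off the work surface, if the arm or the gripper's body presses on something with over 40 N, if the wrist force passes 120 N, or if a joint passes its speed limit or range.

## Robot

A 7-joint arm with a two-finger parallel gripper is mounted at the origin on the work surface. World frame = base frame: x ahead of the robot, y to its left, z up, the work surface at z = 0. Lengths are in m, angles in rad, forces in N, time in s.
With the tool pointing down it reaches from about 0.4 to 0.875 m from the base axis. Payload 19.3 kg.
Tool frame: the origin (TCP) lies midway between the tips of the shut fingers; the grasp point (between the pads) lies 19 mm behind it; z points along the fingers, y is the direction in which the jaws open and shut (so a half turn about z gives the same grasp; the last joint's range is limited). The gripper opens to 85 mm and grips with 20 to 120 N. Pads are 22 mm wide; open, the fingers measure 114 mm over their backs; the gripper's body (76 mm by 85 mm) begins 54 mm behind the grasp point. The pads swing forward as they close: fully open they stand 13 mm farther back than shut.
Start: joints at [-1.199, 0.521, -0.036, 1.599, 0.021, 1.021, -0.113], TCP at [0.267, 0.565, 0.231] pointing down, gripper open.
Joint ranges: [-2.91, 2.91], [-0.3, 2.13], [-1.5, 1.42], [0.17, 2.43], [-1.26, 4.41], [0.16, 1.93], [-2.52, 2.52]. Speed limits (rad/s): [1.89, 1.89, 2.39, 2.39, 3.01, 3.01, 3.01].

## Interface

Orientations are given as [roll, pitch, yaw] about the fixed x, y, z axes, in that order (R = Rz(yaw) Ry(pitch) Rx(roll)).
In Python, from workcell import bot gives the robot as it stands.
- The arm moves only by the tool servo_tool, never from a script. Its argument "plan" is a list of rows, each a list of 5 numbers: the shift along the world's x, y, z in mm, then the turn about the world's z in rad, then the gripper's target within -1 to 1 (shut at 1, half-way at 0, fully open at -1). In form: [[tx, ty, tz, yaw, jaw], ...]. A call has exactly 10 rows; each row is the pose to reach, as a shift and turn from the pose commanded when the call began; what a row does not reach only later rows make up. A row lasts 1/12 s, in which the tool goes at most 41.7 mm and 7.16 degrees, less where a joint would pass 70% of its speed; a pose out of reach is approached as far as the arm can. A call with a gripper value outside its range is refused whole. The fingers move at their own pace and stop on an object; "squeeze" is the grip in N (left out, the last holds). Time passes only in rows, so rows that repeat a pose let the fingers close, or fill a call up. It gives the time, the measured TCP pose, the force and the opening at its end, in the units of the state.
- bot.observe(): the state, without advancing time (a new reading comes with each control period).
- bot.grab_frame(name): name is "scene" or "top"; returns the picture (400x640x3 uint8, blue, green, red); there is no depth.
- bot.calibration(name): a dict with "fx", "fy", "cx", "cy" (pixels), "k1" (the pictures are not rectified: a ray, as slopes to the right and down, at radius r is drawn at 1 + k1 r^2 times it, then the intrinsics apply), "T" (4x4, takes a point from camera to world coordinates). Camera axes: x right, y down, z forward; pixel columns grow to the right and rows downward; lengths in m; the calibration is good to about 2 mm. A picture is of the moment at which its call begins. calibration takes no time and is no camera call.
- bot.job_done(): hands the job in, once; it reports no verdict.
The state is a dict: "clock": time; "qpos": joint angles; "qd": joint speeds; "joint_efforts": joint torques, N m; "position": TCP position; "tool_rot": TCP orientation; "force": force on the tool from outside, world axes, zero at the start; "moment": the same for the moment, N m; "grip_width": finger opening in m.
Only numpy, scipy, OpenCV 4.12 (cv2) and the standard library are available. Lean on these libraries where they do the work, as an engineer would, in place of code of your own. Each camera call takes 0.05 s, during which the arm holds its last target.

## Working session

There is one attempt and no reset: what is moved stays moved. The work goes in short steps, Python scripts to look and compute and a tool call to move; the robot and the scene stay as the last step left them, time stands still between calls to the robot, and variables do not carry over. Pictures are saved under pics/ and viewed, and the job is handed in when it is done.

Besides the shell and the picture viewer there is one more tool, called after "Emit:" as name([rows], argument=value, ...), one row to a line, values as JSON. servo_tool: Moves the arm, as the interface text tells. Its arguments: {"type":"object","properties":{"plan":{"type":"array","items":{"type":"array","items":{"type":"number"}}},"squeeze":{"type":"number"}},"required":["plan"]}

```bash
ls; mkdir -p pics
python3 - <<'E'
from workcell import bot
import cv2
print(bot.observe())
for n in("scene","top"):
    cv2.imwrite(f"pics/{n}0.png",bot.grab_frame(n)); print(n,bot.calibration(n))
E
```

```text
pics
{'clock': 0.0, 'qpos': array([-1.1992283 ,  0.52201924, -0.03633931,  1.59999169,  0.02119701,
        1.02112749, -0.11278126]), 'qd': array([-0.00127559, -0.00026462, -0.00146598, -0.00028231,  0.00039596,
        0.00019648, -0.00041705]), 'joint_efforts': array([ 4.23714891e-04, -9.27108192e+01,  1.97998166e+00, -3.69954479e+01,
        1.78474712e-02,  7.96269713e-03, -8.57985810e-06]), 'position': array([0.2670924 , 0.56467664, 0.23072819]), 'tool_rot': array([-3.14043422e+00,  7.53362432e-05,  2.69984189e+00]), 'force': array([ 0.16805255, -0.40707393,  0.04383735]), 'moment': array([ 0.0168664 , -0.02344277, -0.0174956 ]), 'grip_width': 0.0853356424004212}
scene {'fx': 437.67205113332295, 'fy': 437.67205113332295, 'cx': 323.39108584897474, 'cy': 203.2458246532064, 'k1': -0.12169170412254553, 'T': array([[-0.33955947,  0.69941422, -0.62890311,  1.2498106 ],
       [ 0.94043481,  0.24052285, -0.24027302,  0.27253767],
       [-0.0167848 , -0.67302936, -0.73942529,  1.02725215],
       [ 0.        ,  0.        ,  0.        ,  1.        ]])}
top {'fx': 368.1250345217676, 'fy': 368.1250345217676, 'cx': 314.6933051650018, 'cy': 197.3528987607898, 'k1': -0.058132041412722844, 'T': array([[ 2.39351154e-02, -9.93435096e-01,  1.11865187e-01,
         3.65433420e-01],
       [-9.99695021e-01, -2.44649612e-02, -3.36597450e-03,
        -9.44161908e-04],
       [ 6.08065466e-03, -1.11750505e-01, -9.93717691e-01,
         1.30989070e+00],
       [ 0.00000000e+00,  0.00000000e+00,  0.00000000e+00,
         1.00000000e+00]])}
```

View pics/scene0.png

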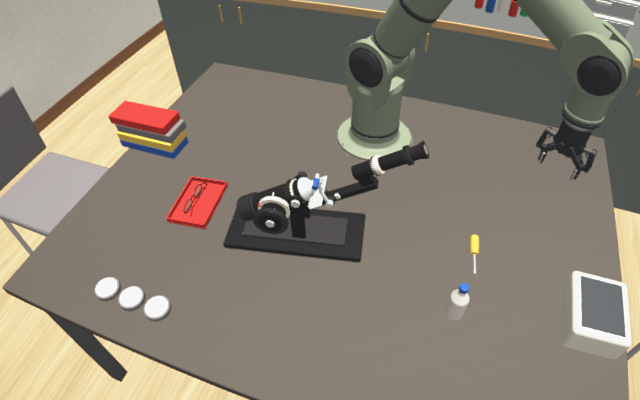

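View pics/top0.png

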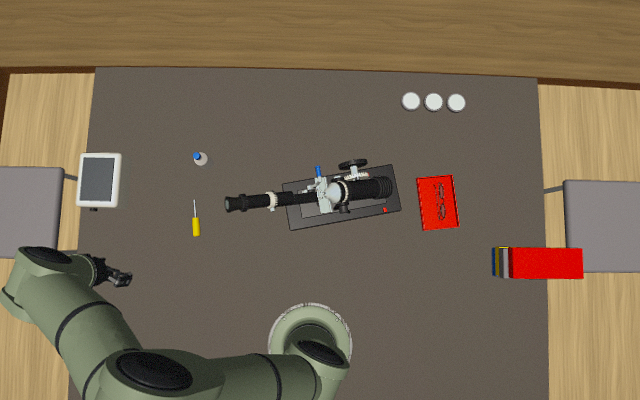

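Run:
```python
import cv2
a=cv2.imread("pics/scene0.png");cv2.imwrite("pics/s0c.png",cv2.resize(a[140:270,215:385],None,fx=4.5,fy=4.5,interpolation=cv2.INTER_CUBIC))
a=cv2.imread("pics/top0.png");cv2.imwrite("pics/t0c.png",cv2.resize(a[145:245,215:415],None,fx=4,fy=4,interpolation=cv2.INTER_CUBIC))
```

```text
(no output)
```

View pics/s0c.png

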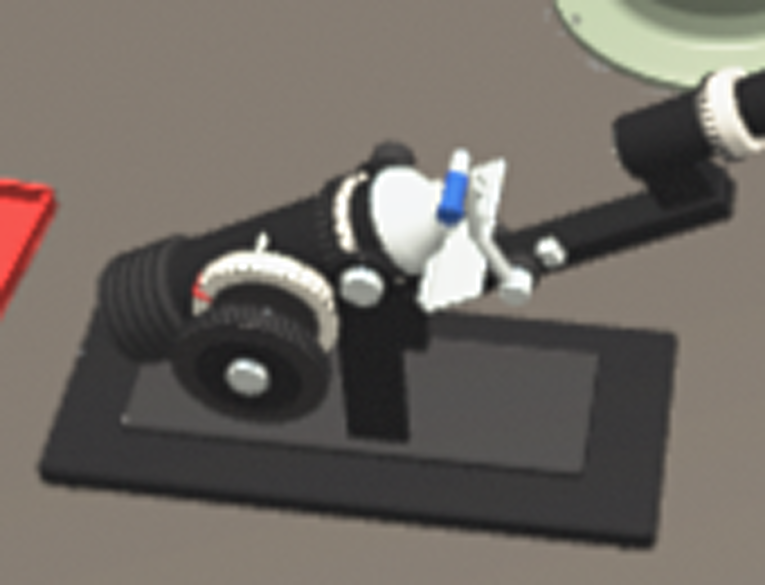

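View pics/t0c.png

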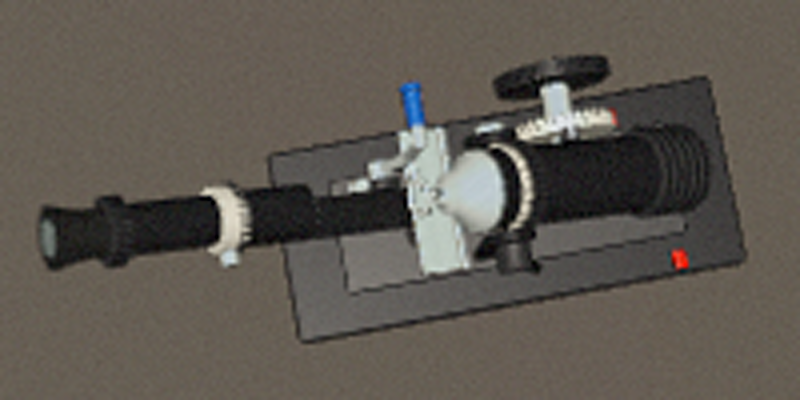

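```bash
cat > h.py <<'E'
import numpy as np, cv2
from workcell import bot
from scipy.optimize import least_squares
C={n:bot.calibration(n) for n in("scene","top")}
def proj(n,P):
    c=C[n];T=c["T"];p=(np.atleast_2d(P)-T[:3,3])@T[:3,:3]
    s=p[:,:2]/p[:,2:];s=s*(1+c["k1"]*(s**2).sum(1,keepdims=True))
    return s*[c["fx"],c["fy"]]+[c["cx"],c["cy"]]
def L2W(P,q):
    P=np.atleast_2d(P)/1000.;c,s=np.cos(q[2]),np.sin(q[2])
    return np.c_[q[0]+c*P[:,0]-s*P[:,1],q[1]+s*P[:,0]+c*P[:,1],P[:,2]]
def ct(u,v):return((u+.5)/4-.5+215,(v+.5)/4-.5+145)
def cs(u,v):return((u+.5)/4.5-.5+215,(v+.5)/4.5-.5+140)
E
cat > fit.py <<'E'
from h import *
obs=[("top",(85,200,None),ct(268,157)),("top",(-85,200,None),ct(302,342)),("top",(-85,-200,None),ct(745,262)),("top",(85,-200,None),ct(708,78)),
("top",(56,57,279),ct(411,104)),("top",(0,310,365),ct(44,236)),
("scene",(85,-200,None),cs(42,466)),("scene",(85,200,None),cs(655,540)),("scene",(-85,200,None),cs(675,338)),
("scene",(56,57,279),cs(453,196)),("scene",(95,-63,150),cs(248,376))]
def res(q,full=0):
    r=[]
    for n,P,o in obs:
        P=[P[0],P[1],q[3]*1000 if P[2] is None else P[2]]
        r.append(proj(n,L2W(P,q))[0]-o)
    return np.array(r) if full else np.ravel(r)
s=least_squares(res,[.45,-.1,.1,.02],loss="soft_l1")
print(s.x);print(res(s.x,1).round(1))
np.save("q.npy",s.x)
q=s.x
for nm,P in dict(wheel=(84,-63,150),bar=(56,57,279),bar_end=(56-0,108,279)).items(): print(nm,L2W(P,q).round(4))
# zero line for angles: find best
z=np.array(cs(202,291))
for a in np.arange(.3,1.4,.1):
    for x in (48,40,): print(round(a,2),x,(proj("scene",L2W((x,-63-44*np.sin(a),150+44*np.cos(a)),q))[0]-z).round(1),(proj("top",L2W((x,-63-44*np.sin(a),150+44*np.cos(a)),q))[0]-ct(613,117)).round(1))
E
python3 fit.py
```

```text
[ 0.51460932 -0.09415678  0.20367242  0.01951358]
[[-1.7 -0.5]
 [-2.   0.7]
 [-0.9  0.3]
 [-1.4 -0.4]
 [ 5.9  0.2]
 [ 6.2 -0.6]
 [ 0.1  1.2]
 [ 1.8 -0.1]
 [ 2.1 -0.9]
 [-6.  -1.5]
 [-6.1 -0.1]]
wheel [[ 0.6096 -0.1389  0.15  ]]
bar [[ 0.5579 -0.027   0.279 ]]
bar_end [[0.5476 0.0229 0.279 ]]
0.3 48 [ 1.6 -5.7] [-2.6 -2.9]
0.3 40 [ 2.3 -7.9] [-2.1 -0.4]
0.4 48 [ 0.2 -5.4] [-1.4 -3. ]
0.4 40 [ 0.9 -7.7] [-0.9 -0.5]
0.5 48 [-1.2 -5.1] [-0.2 -3.1]
0.5 40 [-0.5 -7.3] [ 0.3 -0.6]
0.6 48 [-2.5 -4.6] [ 0.9 -3.2]
0.6 40 [-1.7 -6.8] [ 1.4 -0.7]
0.7 48 [-3.6 -4.1] [ 1.8 -3.2]
0.7 40 [-2.9 -6.3] [ 2.3 -0.8]
0.8 48 [-4.7 -3.4] [ 2.7 -3.2]
0.8 40 [-3.9 -5.6] [ 3.2 -0.8]
0.9 48 [-5.6 -2.7] [ 3.4 -3.2]
0.9 40 [-4.8 -4.9] [ 3.9 -0.7]
1.0 48 [-6.3 -1.9] [ 4.  -3.1]
1.0 40 [-5.6 -4. ] [ 4.5 -0.7]
1.1 48 [-6.9 -1. ] [ 4.5 -3. ]
1.1 40 [-6.2 -3.2] [ 5.  -0.6]
1.2 48 [-7.3 -0. ] [ 4.9 -2.9]
1.2 40 [-6.6 -2.2] [ 5.4 -0.5]
1.3 48 [-7.6  1. ] [ 5.1 -2.7]
1.3 40 [-6.9 -1.2] [ 5.6 -0.3]
```

```bash
cat >> fit.py <<'E'
print("----")
full=obs
for sel in ([0,1,2,3,6,7,8],[4,5,9,10]):
    obs=[full[i] for i in sel]
    s=least_squares(lambda q:res(q) if len(sel)>4 else np.r_[res(q),q[3]-.02],[.5,-.1,.2,.02]);print(s.x,res(s.x,1).round(1).tolist())
E
python3 fit.py | sed -n '/----/,$p'
```

```text
----
[ 0.51419296 -0.09913905  0.19983667  0.0167176 ] [[-0.1, -0.4], [-0.6, 0.6], [0.2, 0.7], [-0.0, 0.1], [-1.2, 1.0], [-0.1, 0.1], [0.6, -0.6]]
[ 0.5128235  -0.07814143  0.2018303   0.02      ] [[0.3, 0.6], [-0.0, -0.3], [0.4, -0.5], [-0.3, 0.9]]
```

```bash
cat > z.py <<'E'
from h import *
q=[.5128,-.0781,.2018]; np.save("q.npy",q)
for nm,P in dict(wheel=(84,-63,150),bar=(56,57,279),bar_end=(56-0,108,279),index=(45,-63,198)).items():
  w=L2W(P,q);print(nm,w.round(4),[((proj("scene",w)[0]-[215,140])*4.5).round(),((proj("top",w)[0]-[215,145])*4).round()])
for a in np.arange(.4,1.4,.1):
    w=L2W((41,-63-44*np.sin(a),150+44*np.cos(a)),q)
    print(round(a,2),((proj("scene",w)[0]-[215,140])*4.5).round(),((proj("top",w)[0]-[215,145])*4).round())
E
python3 z.py
```

```text
wheel [[ 0.6077 -0.123   0.15  ]] [array([249., 364.]), array([549.,  75.])]
bar [[ 0.5562 -0.011   0.279 ]] [array([453., 192.]), array([411., 105.])]
bar_end [[0.546  0.0389 0.279 ]] [array([547., 201.]), array([340., 118.])]
index [[ 0.5695 -0.1308  0.198 ]] [array([256., 259.]), array([566., 111.])]
0.4 [230. 260.] [587. 114.]
0.5 [224. 262.] [592. 114.]
0.6 [218. 264.] [596. 113.]
0.7 [213. 266.] [600. 113.]
0.8 [208. 269.] [604. 113.]
0.9 [204. 273.] [607. 113.]
1.0 [200. 276.] [609. 114.]
1.1 [198. 280.] [611. 114.]
1.2 [196. 285.] [613. 114.]
1.3 [194. 289.] [614. 115.]
```

Emit:
servo_tool([
  [0,0,40,-0.1,-1],
  [0,0,80,-0.2,-0.5],
  [0,0,120,-0.3,0.3],
  [0,0,160,-0.4,0.3],
  [0,0,200,-0.5,0.3],
  [10,-10,240,-0.6,0.3],
  [26,-46,240,-0.7,0.3],
  [42,-82,240,-0.8,0.3],
  [58,-118,240,-0.9,0.3],
  [75,-154,240,-0.927,0.3],
], squeeze=20)

```text
clock: 0.93
position: [0.3425, 0.4092, 0.4711]
tool_rot: [-3.141, 0.0, 1.767]
force: [0.4, 0.5, -0.3]
grip_width: 0.0299
```

```bash
cat > red.py <<'E'
from h import *
import sys
for n,f,(r0,r1,c0,c1) in (("scene",sys.argv[1],(185,225,250,300)),("top",sys.argv[2],(160,185,325,375))):
    a=cv2.imread(f)[r0:r1,c0:c1].astype(float);w=a[...,2]-np.maximum(a[...,0],a[...,1]);w[w<30]=0
    v,u=np.mgrid[r0:r1,c0:c1]
    print(n,w.sum(),(w>0).sum(),(w*u).sum()/w.sum(),(w*v).sum()/w.sum())
E
python3 red.py pics/scene0.png pics/top0.png
cat > m.py <<'E'
from h import *
q=np.load("q.npy")
def rim(n,a,xs=np.linspace(35,47,7)): return proj(n,L2W(np.c_[xs,0*xs-63-44*np.sin(a),0*xs+150+44*np.cos(a)],q)).mean(0)
for a in np.r_[-.2:.21:.1,.7:1.41:.1]: print(round(a,2),rim("scene",a).round(2),rim("top",a).round(2))
E
python3 m.py
```

```text
scene 1083.0 15 258.8734995383195 204.0831024930748
top 420.0 7 368.05238095238093 173.76904761904763
-0.2 [275.57 198.08] [353.68 174.84]
-0.1 [273.93 197.75] [355.08 174.56]
0.0 [272.29 197.54] [356.49 174.3 ]
0.1 [270.66 197.44] [357.88 174.06]
0.2 [269.07 197.45] [359.24 173.86]
0.7 [262.25 199.2 ] [365.03 173.3 ]
0.8 [261.21 199.86] [365.9  173.29]
0.9 [260.3 200.6] [366.66 173.32]
1.0 [259.54 201.42] [367.29 173.38]
1.1 [258.92 202.31] [367.79 173.48]
1.2 [258.46 203.25] [368.16 173.6 ]
1.3 [258.16 204.25] [368.39 173.76]
1.4 [258.01 205.29] [368.48 173.94]
```

Emit:
servo_tool([
  [18,-36,0,0,0.3],
  [36,-72,0,0,0.3],
  [54,-108,0,0,0.3],
  [72,-144,0,0,0.3],
  [90,-180,0,0,0.3],
  [108,-216,0,0,0.3],
  [126,-252,0,0,0.3],
  [144,-288,0,0,0.3],
  [162,-324,0,0,0.3],
  [180,-360,0,0,0.3],
])

```text
clock: 1.77
position: [0.5226, 0.0491, 0.4713]
tool_rot: [3.142, -0.0, 1.773]
force: [0.8, 0.6, -0.2]
grip_width: 0.0301
```

Emit:
servo_tool([
  [18,-36,0,0,0.3],
  [36,-72,0,0,0.3],
  [54,-108,0,0,0.3],
  [72,-144,0,0,0.3],
  [88,-178,-20,0,0.3],
  [90,-193,-55,0,0.3],
  [90,-193,-90,0,0.3],
  [90,-193,-125,0,0.3],
  [90,-193,-160,0,0.3],
  [90,-193,-200,0,0.3],
])

```text
clock: 2.6
position: [0.6122, -0.1422, 0.2701]
tool_rot: [3.141, 0.0, 1.772]
force: [1.4, -0.1, -0.2]
grip_width: 0.0299
```

```bash
cat > look.py <<'E'
import sys
from h import *
k=sys.argv[1]
s=bot.grab_frame("scene");t=bot.grab_frame("top")
cv2.imwrite(f"pics/s{k}.png",s);cv2.imwrite(f"pics/t{k}.png",t)
A=cv2.resize(s[140:270,215:385],(765,585),interpolation=cv2.INTER_CUBIC);cv2.imwrite(f"pics/s{k}c.png",A)
B=cv2.resize(t[145:245,255:415],(800,500),interpolation=cv2.INTER_CUBIC);cv2.imwrite(f"pics/t{k}c.png",B)
o=bot.observe();print(o["clock"],o["position"],o["tool_rot"],o["force"],o["grip_width"])
E
python3 look.py 1
```

```text
2.7 [ 0.60979287 -0.14097925  0.26604759] [-3.13331968e+00 -2.88534833e-03  1.77297994e+00] [1.01508066 0.98571129 0.83711242] 0.029936822414247687
```

View pics/s1c.png

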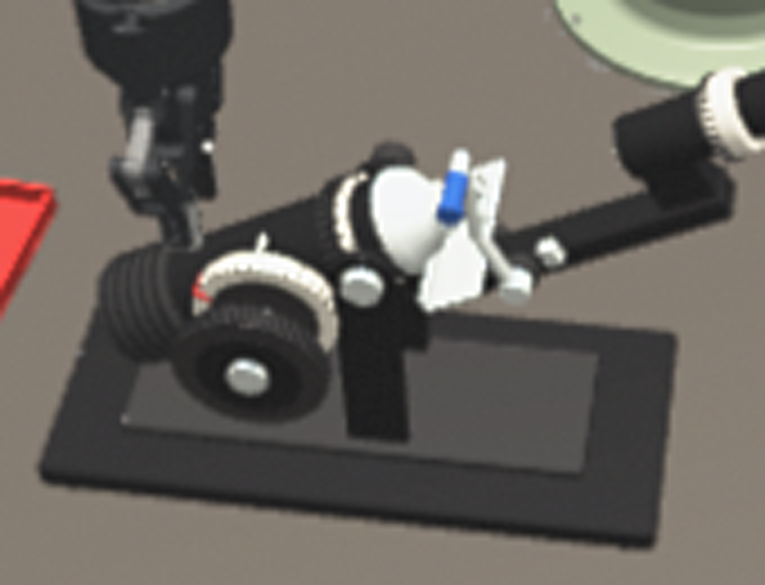

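View pics/t1c.png

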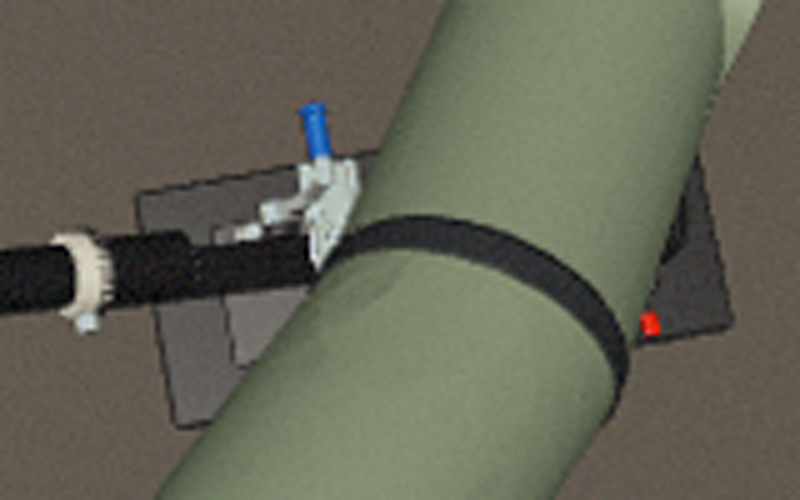

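Run:
```python
from h import *
q=np.load("q.npy")
o=bot.observe();print(o["position"],(proj("scene",o["position"])[0]-[215,140])*4.5)
# handwheel rims outer/inner
for x in (77,91):
  for a in (0,np.pi/2,-np.pi/2,np.pi): print(x,a,((proj("scene",L2W((x,-63-46*np.sin(a),150+46*np.cos(a)),q))[0]-[215,140])*4.5).round())
d=L2W((84,-83.5,150),q);print(d)
```

```text
[ 0.60979287 -0.14097925  0.26604759] [194.87180083 220.44371877]
77 0 [243. 302.]
77 1.5707963267948966 [176. 347.]
77 -1.5707963267948966 [329. 363.]
77 3.141592653589793 [260. 404.]
91 0 [238. 321.]
91 1.5707963267948966 [170. 365.]
91 -1.5707963267948966 [324. 381.]
91 3.141592653589793 [255. 422.]
[[ 0.61183159 -0.14306918  0.15      ]]
```

Run:
```python
import cv2
a=cv2.imread("pics/s1.png");cv2.imwrite("pics/s1d.png",cv2.resize(a[155:240,235:305],None,fx=7,fy=7,interpolation=cv2.INTER_CUBIC))
```

```text
(no output)
```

View pics/s1d.png

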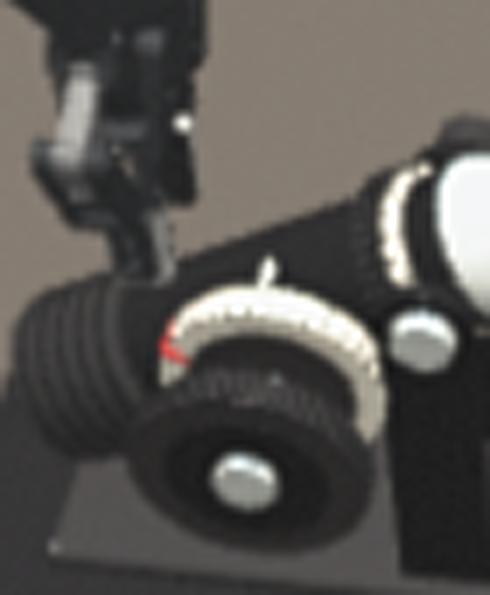

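Emit:
servo_tool([
  [0,0,-5,0,0.3],
  [0,0,-15,0,0.3],
  [0,0,-25,0,0.3],
  [0,0,-35,0,0.3],
  [0,0,-45,0,0.3],
  [0,0,-52,0,0.3],
  [0,0,-57,0,0.3],
  [0,0,-60,0,0.3],
  [0,0,-60,0,0.3],
  [0,0,-60,0,0.3],
])

```text
clock: 3.53
position: [0.6123, -0.1421, 0.2115]
tool_rot: [3.141, 0.0, 1.773]
force: [-0.2, 0.3, 0.3]
grip_width: 0.0298
```

Emit:
servo_tool([
  [0,0,-6,0,0.3],
  [0,0,-12,0,0.3],
  [0,0,-18,0,0.3],
  [0,0,-24,0,0.3],
  [0,0,-30,0,0.3],
  [0,0,-36,0,0.3],
  [0,0,-42,0,0.3],
  [0,0,-48,0,0.3],
  [0,0,-49,0,0.3],
  [0,0,-49,0,0.3],
])

```text
clock: 4.37
position: [0.6121, -0.142, 0.1618]
tool_rot: [-3.141, -0.0, 1.773]
force: [1.4, -0.2, 0.1]
grip_width: 0.03
```

```bash
python3 look.py 2;  python3 - <<'E'
import cv2
a=cv2.imread("pics/s2.png");cv2.imwrite("pics/s2d.png",cv2.resize(a[155:240,235:305],None,fx=7,fy=7,interpolation=cv2.INTER_CUBIC))
E
```

```text
4.4667 [ 0.61237722 -0.14209513  0.1624863 ] [3.14134474e+00 1.25026341e-04 1.77269422e+00] [-0.23676057  0.97920627  0.23595801] 0.029405945260869773
```

View pics/s2d.png

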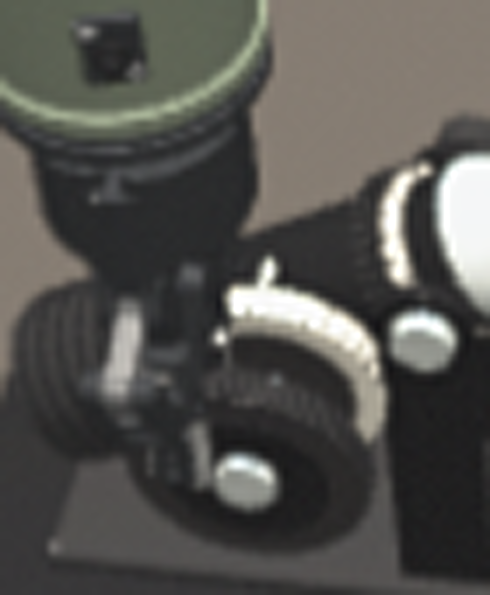

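Emit:
servo_tool([
  [0,0,0,0,0.5],
  [0,0,0,0,0.7],
  [0,0,0,0,1],
  [0,0,0,0,1],
  [0,0,0,0,1],
  [0,0,0,0,1],
  [0,0,0,0,1],
  [0,0,0,0,1],
  [0,0,0,0,1],
  [0,0,0,0,1],
], squeeze=25)

```text
clock: 5.3
position: [0.6115, -0.1424, 0.1626]
tool_rot: [-3.141, -0.0, 1.772]
force: [-6.8, -1.2, 5.3]
grip_width: 0.0136
```

Run:
```python
import numpy as np
for t in .532-np.linspace(0,1.13,11)[1:]:
    d=39*(np.sin(.532)-np.sin(t));z=39*(np.cos(t)-np.cos(.532)); print(round(t,2),np.round([-.2004*d,.9797*d,z],1))
```

```text
0.42 [-0.8  3.8  2. ]
0.31 [-1.6  7.9  3.6]
0.19 [-2.5 12.1  4.7]
0.08 [-3.3 16.3  5.3]
-0.03 [-4.2 20.6  5.4]
-0.15 [-5.1 24.9  5. ]
-0.26 [-6.  29.2  4.1]
-0.37 [-6.8 33.3  2.7]
-0.48 [-7.6 37.2  0.9]
-0.6 [-8.4 40.9 -1.4]
```

Half first, to check the forces.

Emit:
servo_tool([
  [-0.4,1.9,1.1,0,1],
  [-0.8,3.8,2.0,0,1],
  [-1.2,5.8,2.9,0,1],
  [-1.6,7.9,3.6,0,1],
  [-2.0,10,4.2,0,1],
  [-2.5,12.1,4.7,0,1],
  [-2.9,14.2,5.1,0,1],
  [-3.3,16.3,5.3,0,1],
  [-3.8,18.5,5.4,0,1],
  [-4.2,20.6,5.4,0,1],
])

```text
clock: 6.13
position: [0.6076, -0.1233, 0.168]
tool_rot: [-3.141, 0.002, 1.771]
force: [-3.5, -9.0, 0.6]
grip_width: 0.0139
```

```bash
python3 look.py 3;  python3 - <<'E'
import cv2
a=cv2.imread("pics/s3.png");cv2.imwrite("pics/s3d.png",cv2.resize(a[155:240,235:305],None,fx=7,fy=7,interpolation=cv2.INTER_CUBIC))
E
```

```text
6.2333 [ 0.60751151 -0.12287609  0.16801633] [-3.14089119e+00  1.71614603e-03  1.77189917e+00] [-3.98037714 -7.67423707  1.0889707 ] 0.01377047096272568
```

View pics/s3d.png

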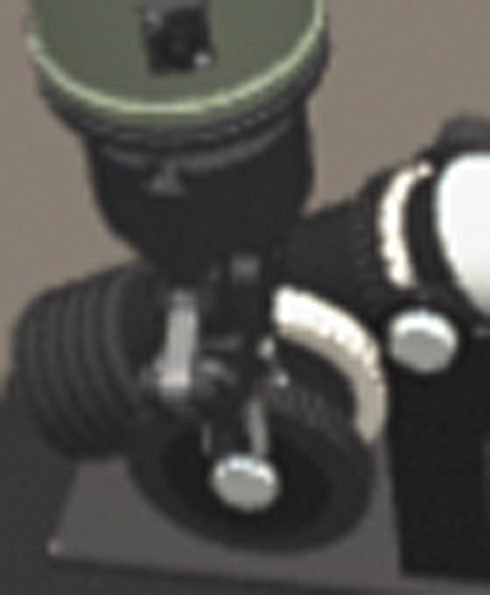

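Emit:
servo_tool([
  [-0.5,2.1,-0.2,0,1],
  [-0.9,4.3,-0.4,0,1],
  [-1.3,6.4,-0.8,0,1],
  [-1.8,8.6,-1.3,0,1],
  [-2.2,10.6,-2.0,0,1],
  [-2.6,12.7,-2.7,0,1],
  [-3.0,14.6,-3.6,0,1],
  [-3.4,16.6,-4.5,0,1],
  [-3.8,18.5,-5.6,0,1],
  [-4.2,20.3,-6.8,0,1],
])

```text
clock: 7.07
position: [0.6034, -0.1029, 0.1616]
tool_rot: [-3.141, 0.002, 1.772]
force: [-6.2, -7.2, 8.0]
grip_width: 0.0136
```

```bash
python3 look.py 4;  python3 - <<'E'
import cv2
a=cv2.imread("pics/s4.png");cv2.imwrite("pics/s4d.png",cv2.resize(a[155:240,235:305],None,fx=7,fy=7,interpolation=cv2.INTER_CUBIC))
E
python3 red.py pics/s4.png pics/t4.png
```

```text
7.1667 [ 0.60330825 -0.10243314  0.16133209] [-3.14093204e+00  1.36929993e-03  1.77196711e+00] [-5.38051315 -5.37840158  3.80365571] 0.013489143014205153
scene 0.0 0 nan nan
top 0.0 0 nan nanred.py:6: RuntimeWarning: invalid value encountered in scalar divide
  print(n,w.sum(),(w>0).sum(),(w*u).sum()/w.sum(),(w*v).sum()/w.sum())
```

View pics/s4d.png

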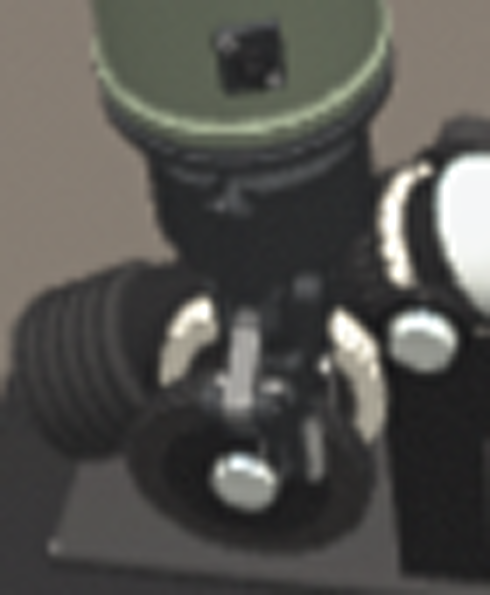

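Emit:
servo_tool([
  [0,0,0,0,0.6],
  [0,0,0,0,0.3],
  [0,0,0,0,0.3],
  [0,0,0,0,0.3],
  [0,0,10,0,0.3],
  [0,0,25,0,0.3],
  [0,0,45,0,0.3],
  [2,-10,70,0,0.3],
  [5,-25,90,0,0.3],
  [8,-40,110,0,0.3],
])

```text
clock: 8.0
position: [0.612, -0.1413, 0.2731]
tool_rot: [3.141, 0.0, 1.774]
force: [-0.7, 0.6, -0.2]
grip_width: 0.0298
```

```bash
python3 look.py 5;  python3 - <<'E'
import cv2
a=cv2.imread("pics/s5.png");cv2.imwrite("pics/s5d.png",cv2.resize(a[175:225,245:305],None,fx=12,fy=12,interpolation=cv2.INTER_CUBIC))
E
python3 red.py pics/s5.png pics/t5.png
```

```text
8.1 [ 0.61284141 -0.14423367  0.27491488] [3.13702847e+00 2.84148826e-03 1.76991298e+00] [-0.55683787 -1.20231969 -0.37849804] 0.03016591724555902
scene 955.0 13 267.62198952879584 198.38324607329844
top 0.0 0 nan nanred.py:6: RuntimeWarning: invalid value encountered in scalar divide
  print(n,w.sum(),(w>0).sum(),(w*u).sum()/w.sum(),(w*v).sum()/w.sum())
```

View pics/s5d.png

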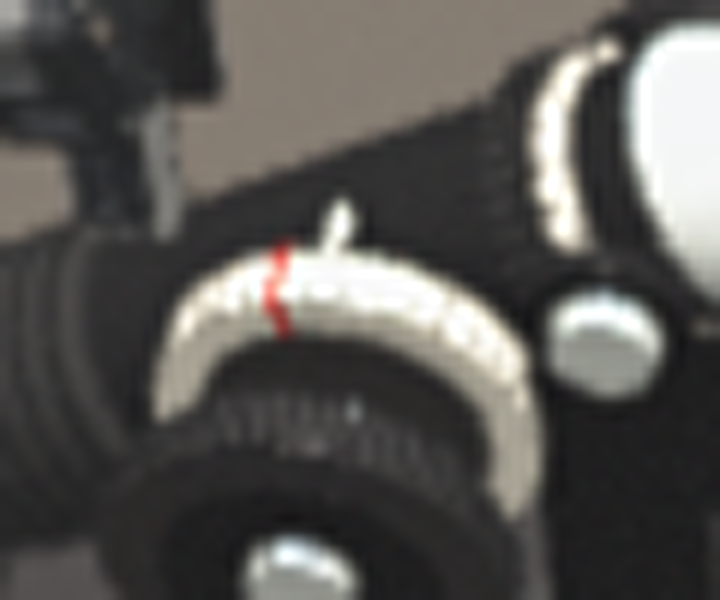

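```bash
cat > ang.py <<'E'
from h import *
q=np.load("q.npy")
def P(x,r,a): return ((proj("scene",L2W((x,-63-r*np.sin(a),150+r*np.cos(a)),q))[0]-[245,175]+.5)*12).round()
for a in np.arange(-.1,.45,.05): print(round(a,2),P(35,44,a),P(47,44,a),P(47,37,a))
print(P(41,48,0),P(35,48,0))
E
python3 ang.py
```

```text
-0.1 [359. 259.] [347. 299.] [347. 320.]
-0.05 [349. 258.] [337. 298.] [339. 319.]
0.0 [340. 257.] [327. 296.] [331. 318.]
0.05 [330. 256.] [318. 296.] [322. 318.]
0.1 [320. 255.] [308. 295.] [314. 317.]
0.15 [311. 255.] [298. 295.] [306. 317.]
0.2 [301. 256.] [289. 295.] [298. 317.]
0.25 [292. 256.] [279. 296.] [290. 318.]
0.3 [283. 257.] [270. 297.] [283. 319.]
0.35 [274. 258.] [261. 298.] [275. 320.]
0.4 [265. 260.] [253. 300.] [268. 321.]
[332. 264.] [338. 244.]
```

Emit:
servo_tool([
  [-1,3,-5,0,0.3],
  [-2,7,-17,0,0.3],
  [-3,11,-29,0,0.3],
  [-3.8,12.2,-41,0,0.3],
  [-3.8,12.2,-53,0,0.3],
  [-3.8,12.2,-65,0,0.3],
  [-3.8,12.2,-77,0,0.3],
  [-3.8,12.2,-89,0,0.3],
  [-3.8,12.2,-99,0,0.3],
  [-3.8,12.2,-103,0,0.3],
])

```text
clock: 8.93
position: [0.6075, -0.1288, 0.166]
tool_rot: [-3.14, -0.0, 1.773]
force: [0.0, 0.1, -0.1]
grip_width: 0.0299
```

Emit:
servo_tool([
  [0,0,0,0,0.5],
  [0,0,0,0,0.7],
  [0,0,0,0,1],
  [0,0,0,0,1],
  [0,0,0,0,1],
  [0,0,0,0,1],
  [0,0,0,0,1],
  [0,0,0,0,1],
  [0,0,0,0,1],
  [0,0,0,0,1],
], squeeze=40)

```text
clock: 9.77
position: [0.6086, -0.1289, 0.168]
tool_rot: [3.141, 0.001, 1.773]
force: [7.2, -0.6, -12.9]
grip_width: 0.0134
```

Emit:
servo_tool([
  [-0.3,1.5,0.2,0,1],
  [-0.6,3.1,0.4,0,1],
  [-0.9,4.6,0.5,0,1],
  [-1.2,6.1,0.5,0,1],
  [-1.6,7.6,0.5,0,1],
  [-1.9,9.2,0.4,0,1],
  [-2.2,10.7,0.2,0,1],
  [-2.5,12.2,0,0,1],
  [-2.5,12.2,0,0,1],
  [-2.5,12.2,0,0,1],
])

```text
clock: 10.6
position: [0.6067, -0.1188, 0.1691]
tool_rot: [3.139, 0.004, 1.772]
force: [5.8, -9.6, -3.5]
grip_width: 0.0132
```

Emit:
servo_tool([
  [0,0,0,0,0.6],
  [0,0,0,0,0.3],
  [0,0,0,0,0.3],
  [0,0,0,0,0.3],
  [0,0,10,0,0.3],
  [0,0,25,0,0.3],
  [1,-5,50,0,0.3],
  [3,-15,70,0,0.3],
  [5,-25,90,0,0.3],
  [5,-25,105,0,0.3],
])

```text
clock: 11.43
position: [0.6107, -0.1439, 0.2757]
tool_rot: [3.14, 0.002, 1.771]
force: [-0.0, -0.6, 0.1]
grip_width: 0.0301
```

```bash
python3 look.py 6;  python3 - <<'E'
import cv2
a=cv2.imread("pics/s6.png");cv2.imwrite("pics/s6d.png",cv2.resize(a[175:225,245:305],None,fx=12,fy=12,interpolation=cv2.INTER_CUBIC))
E
python3 red.py pics/s6.png pics/t6.png 2>&1 | grep scene
```

```text
11.5333 [ 0.61138644 -0.14260874  0.27613246] [3.13774951e+00 1.36353132e-03 1.77187335e+00] [-0.68493298  1.18277822  0.3751622 ] 0.03011958001033848
scene 979.0 13 270.68232890704803 198.7517875383044
```

View pics/s6d.png

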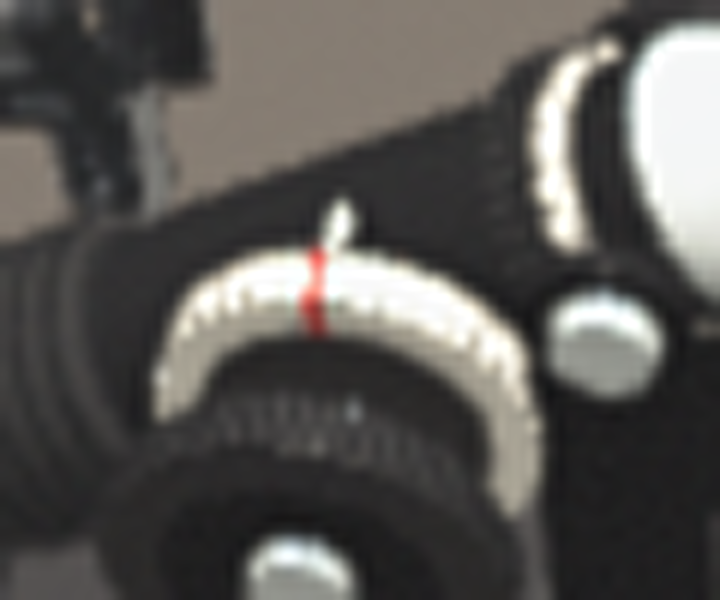

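Run:
```python
import cv2,numpy as np
a=cv2.imread("pics/s6.png").astype(int)
print(a[190:205,266:278].sum(2)//3)
w=a[...,2]-np.maximum(a[...,0],a[...,1])
print(w[194:205,266:278])
u=np.arange(266,278)
for v in range(191,196):
    k=np.clip(a[v,269:277].sum(1)/3-60,0,None);print(v,(k*np.arange(269,277)).sum()/k.sum())
for v in range(195,204):
    k=np.clip(w[v,266:278],20,None)-20;print(v,(k*u).sum()/max(k.sum(),1))
from h import *
q=np.load("q.npy")
for x in(29,32,35,41): print(x,proj("scene",L2W((x,-63,198),q)),proj("scene",L2W((x,-63,194),q)))
```

```text
[[ 58  51  48  47  48  47  47  50  49  49  49  49]
 [ 48  47  48  49  49  46  56  96  54  47  49  50]
 [ 50  50  49  48  47  51 112 221  95  45  47  49]
 [ 49  47  48  48  45  64 173 255 135  45  44  48]
 [ 46  45  44  47  44  79 196 243 100  37  39  45]
 [ 62  72  77  93  86 111 233 171  82  54  58  44]
 [165 205 211 224 196 142 215 225 213 175 166 104]
 [251 254 253 254 248 180 252 252 253 253 253 231]
 [251 250 246 252 241 190 253 250 249 249 250 251]
 [251 251 241 254 188 176 254 242 245 250 243 247]
 [195 172 167 178 121  99 159 158 215 246 219 250]
 [156 154 150 142 110  85 141 148 156 170 164 211]
 [140 138 123 102  92  70 107 123 125 138 141 154]
 [ 69  60  55  49  46  43  48  54  60  73  91 123]
 [ 39  38  40  39  39  41  40  39  40  41  46  56]]
[[ -1   0   0   0   0   2  -4  -3  -1   0  -1   0]
 [  2   1   1  -1  14  43  -1   2   0  -1   0   1]
 [  5   3   0   0  39 135  25   1  -4  -4  -3  -1]
 [  1   0   0  -3   0  98  -5  -3  -1  -1  -1  -3]
 [  0   0  -1  -5   6  79  -6  -2   0  -1   0   0]
 [  0  -1  -3  -3  83  95  -2  -4  -1  -1  -1   0]
 [  5   3   2   6 102  78   2   0   1  -1  -1  -1]
 [  6   5   4   6  56  79  12   4   4   3   4   1]
 [  4   4   3   5  31  61  25   4   4   5   5   5]
 [  2   1   1   1   7  11   8   2   2   2   3   4]
 [  1   2   0   0   0   0   1   1   2   2   1   2]]
191 273.0
192 272.93297587131366
193 272.88068669527894
194 272.6464912280702
195 271.88038277511964
195 271.0
196 270.8992805755396
197 271.0
198 271.0
199 270.54347826086956
200 270.4142857142857
201 270.62105263157895
202 270.89473684210526
203 0.0
29 [[273.14129369 193.18533215]] [[273.29470347 194.23249132]]
32 [[272.8894303  194.00640567]] [[273.04380017 195.05328849]]
35 [[272.63674099 194.83033635]] [[272.79207683 195.87693187]]
41 [[272.12887125 196.48681963]] [[272.28615681 197.53280722]]
```

Emit:
servo_tool([
  [-1,6,-7,0,0.3],
  [-2,12,-20,0,0.3],
  [-2.6,15.9,-33,0,0.3],
  [-2.6,15.9,-46,0,0.3],
  [-2.6,15.9,-59,0,0.3],
  [-2.6,15.9,-72,0,0.3],
  [-2.6,15.9,-85,0,0.3],
  [-2.6,15.9,-97,0,0.3],
  [-2.6,15.9,-104.5,0,0.3],
  [-2.6,15.9,-104.5,0,0.3],
])

```text
clock: 12.37
position: [0.607, -0.1252, 0.1663]
tool_rot: [-3.139, -0.001, 1.773]
force: [1.1, 0.2, 0.2]
grip_width: 0.0297
```

Emit:
servo_tool([
  [0,0,0,0,0.5],
  [0,0,0,0,0.7],
  [0,0,0,0,1],
  [0,0,0,0,1],
  [0,0,0,0,1],
  [0,0,0,0,1],
  [0,0,0,0,1],
  [0,0,0,0,1],
  [0,0,0,0,1],
  [0,0,0,0,1],
], squeeze=40)

```text
clock: 13.2
position: [0.6081, -0.1259, 0.1688]
tool_rot: [3.141, 0.0, 1.773]
force: [-2.3, 0.8, 6.2]
grip_width: 0.0132
```

Emit:
servo_tool([
  [-0.2,0.9,0.1,0,1],
  [-0.4,1.8,0.1,0,1],
  [-0.5,2.7,0.1,0,1],
  [-0.7,3.6,0.1,0,1],
  [-0.9,4.5,0.1,0,1],
  [-1.1,5.4,0.1,0,1],
  [-1.3,6.4,0,0,1],
  [-1.3,6.4,0,0,1],
  [-1.3,6.4,0,0,1],
  [-1.3,6.4,0,0,1],
])

```text
clock: 14.03
position: [0.6072, -0.1215, 0.1689]
tool_rot: [3.14, 0.003, 1.772]
force: [3.2, -10.7, 1.3]
grip_width: 0.0132
```

Emit:
servo_tool([
  [0,0,0,0,0.6],
  [0,0,0,0,0.3],
  [0,0,0,0,0.3],
  [0,0,0,0,0.3],
  [0,0,10,0,0.3],
  [0,0,25,0,0.3],
  [1,-5,50,0,0.3],
  [3,-15,70,0,0.3],
  [5,-25,90,0,0.3],
  [5,-25,105,0,0.3],
])

```text
clock: 14.87
position: [0.6118, -0.1466, 0.2761]
tool_rot: [3.14, 0.002, 1.771]
force: [0.6, 0.2, 0.3]
grip_width: 0.0299
```

```bash
python3 look.py 7
python3 - <<'E'
import cv2,numpy as np
a=cv2.imread("pics/s7.png")
cv2.imwrite("pics/s7d.png",cv2.resize(a[175:225,245:305],None,fx=12,fy=12,interpolation=cv2.INTER_CUBIC))
a=a.astype(int)
w=a[...,2]-np.maximum(a[...,0],a[...,1])
print(w[194:204,266:278])
u=np.arange(266,278)
for v in range(195,203):
    k=np.clip(w[v,266:278],20,None)-20;print(v,(k*u).sum()/max(k.sum(),1))
E
python3 red.py pics/s7.png pics/t7.png 2>&1 | grep scene
```

```text
14.9667 [ 0.61248843 -0.14525467  0.2765968 ] [3.13778648e+00 1.34228210e-03 1.77198609e+00] [0.37502408 0.86042361 1.09101973] 0.030120639495204573
[[ -1   0   0   1  -1   1  -2  -4  -1  -2   1   0]
 [  2   2   3   6   0   4   7  35   7  -3   1   0]
 [  4   5   2   3  -3   4  42 110   4  -6  -4   0]
 [  1   0  -1   0  -2  -5  75  33  -3  -1  -1  -2]
 [  0   0  -1  -1  -3  -6  84  -1  -3   0   0  -1]
 [  2   1  -1  -2  -2   6 115   2  -3  -2  -1   0]
 [  4   4   3   3   8  77 120  13  -1  -2   0   0]
 [  5   5   5   3   4  33  82  27   5   4   2   1]
 [  4   5   5   3   2   7  57  28   5   3   4   5]
 [  3   2   2   1   0   2  12   7   2   2   3   4]]
195 273.0
196 272.80357142857144
197 272.19117647058823
198 272.0
199 272.0
200 271.6369426751592
201 271.9268292682927
202 272.1777777777778
scene 863.0 12 272.0787949015064 198.65469293163383
```

View pics/s7d.png

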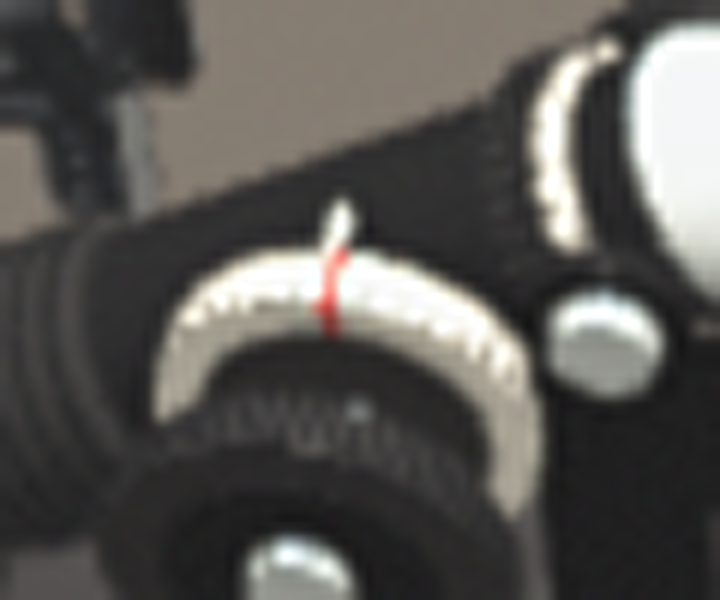

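Emit:
servo_tool([
  [0,0,15,0,0.6],
  [0,0,30,0,1],
  [-8,18,30,0,1],
  [-16,38,30,0,1],
  [-24,58,30,0,1],
  [-32,78,30,0,1],
  [-39,95,30,0,1],
  [-44,107,30,0,1],
  [-44,107,30,0,1],
  [-44,107,30,0,1],
], squeeze=20)

```text
clock: 15.8
position: [0.5676, -0.0371, 0.3035]
tool_rot: [3.141, -0.0, 1.774]
force: [-0.8, 0.3, -0.4]
grip_width: 0.0001
```

```bash
python3 look.py 8
```

```text
15.9 [ 0.56780975 -0.03825545  0.30346641] [3.14157236e+00 4.65742770e-04 1.77200338e+00] [0.15898698 0.79486966 0.25208025] -0.00017725399748987503
```

View pics/s8c.png

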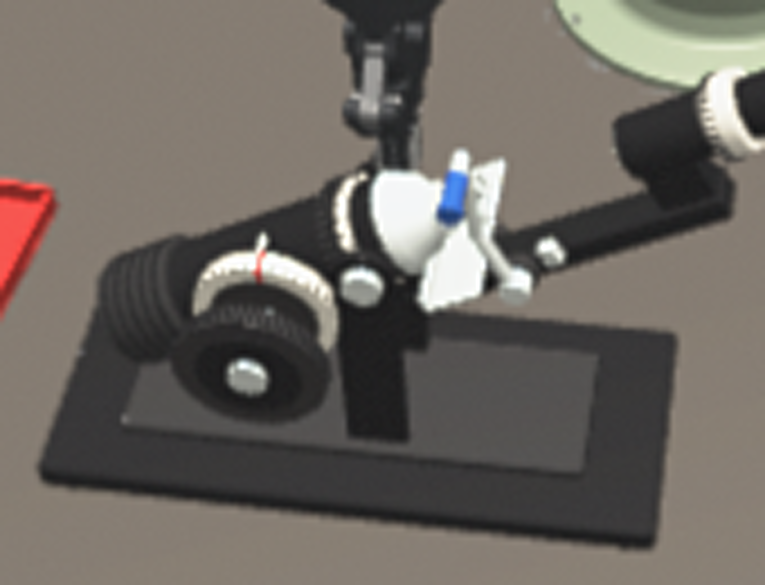

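Emit:
servo_tool([
  [0,0,-5,0,1],
  [0,0,-10,0,1],
  [0,0,-15,0,1],
  [0,0,-20,0,1],
  [0,0,-25,0,1],
  [0,0,-30,0,1],
  [0,0,-35,0,1],
  [0,0,-39,0,1],
  [0,0,-42,0,1],
  [0,0,-42,0,1],
])

```text
clock: 16.73
position: [0.5674, -0.0374, 0.2608]
tool_rot: [-3.141, -0.0, 1.773]
force: [0.7, 0.0, 0.5]
grip_width: 0.0001
```

```bash
python3 look.py 9
```

```text
16.8333 [ 0.56769255 -0.03745204  0.26144342] [3.14158952e+00 6.96742305e-05 1.77279782e+00] [-0.13206899 -0.33234823  0.18782086] 0.0001389130747232915
```

View pics/s9c.png

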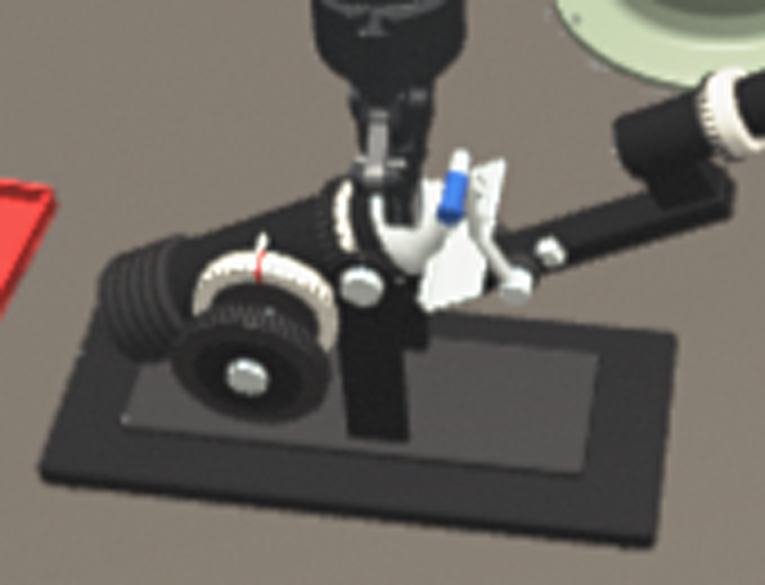

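Emit:
servo_tool([
  [-0.8,4,0,0,1],
  [-1.6,8,0,0,1],
  [-2.5,12,0,0,1],
  [-3.3,16,0,0,1],
  [-4.1,20,0,0,1],
  [-4.9,24,0,0,1],
  [-5.7,28,0,0,1],
  [-6.5,32,0,0,1],
  [-7.4,36,0,0,1],
  [-8.2,40,0,0,1],
])

```text
clock: 17.67
position: [0.5594, 0.003, 0.2614]
tool_rot: [3.142, 0.0, 1.773]
force: [-0.7, -4.2, 3.3]
grip_width: 0.0002
```

```bash
python3 look.py 10
```

```text
17.7667 [0.55931026 0.00337134 0.2613387 ] [-3.14139122e+00 -2.71639688e-04  1.77367043e+00] [ 0.11924705 -3.81860896  2.74690535] 0.0003859408655388673
```

View pics/s10c.png

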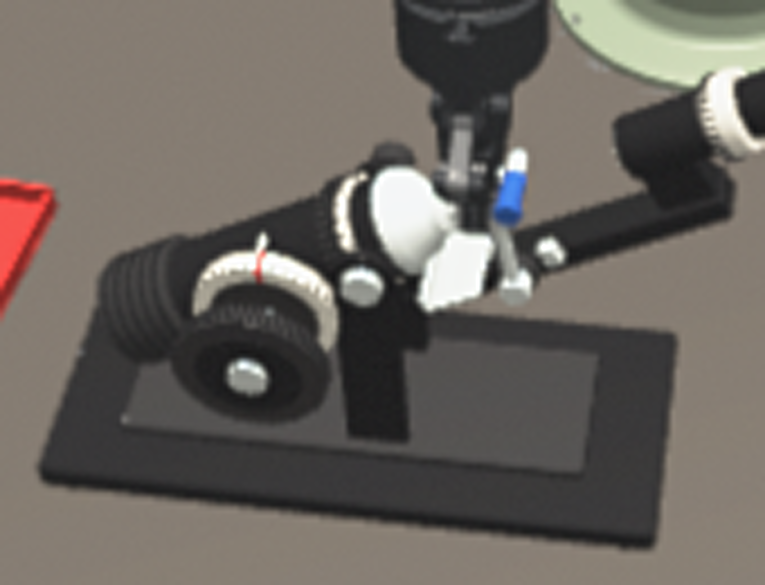

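Emit:
servo_tool([
  [-0.5,2.5,0,0,1],
  [-1,5,0,0,1],
  [-1.5,7.5,0,0,1],
  [-2,10,0,0,1],
  [-2.5,12.5,0,0,1],
  [-3,14.5,0,0,1],
  [-3.3,16,0,0,1],
  [-3.6,17.5,0,0,1],
  [-3.6,17.5,0,0,1],
  [-3.6,17.5,0,0,1],
])

```text
clock: 18.6
position: [0.5557, 0.0201, 0.2611]
tool_rot: [-3.141, 0.0, 1.773]
force: [1.5, -5.5, -3.1]
grip_width: 0.0002
```

Emit:
servo_tool([
  [-0.1,0.5,0,0,1],
  [-0.2,1,0,0,1],
  [-0.3,1.5,0,0,1],
  [-0.4,2,0,0,1],
  [-0.5,2.5,0,0,1],
  [-0.6,3,0,0,1],
  [-0.6,3,0,0,1],
  [-0.6,3,0,0,1],
  [-0.6,3,0,0,1],
  [-0.6,3,0,0,1],
])

```text
clock: 19.43
position: [0.5552, 0.0225, 0.2612]
tool_rot: [-3.141, 0.001, 1.772]
force: [1.7, -7.6, -5.2]
grip_width: -0.0002
```

Emit:
servo_tool([
  [-0.1,0.5,0,0,1],
  [-0.2,1,0,0,1],
  [-0.3,1.5,0,0,1],
  [-0.4,2,0,0,1],
  [-0.4,2,0,0,1],
  [-0.4,2,0,0,1],
  [-0.4,2,0,0,1],
  [-0.4,2,0,0,1],
  [-0.4,2,0,0,1],
  [-0.4,2,0,0,1],
])

```text
clock: 20.27
position: [0.555, 0.023, 0.2612]
tool_rot: [-3.141, 0.003, 1.771]
force: [3.9, -16.1, -6.8]
grip_width: -0.0
```

```bash
python3 look.py 11
```

```text
20.3667 [0.55499493 0.02295421 0.26118812] [-3.14141699e+00  2.57438209e-03  1.77092172e+00] [  4.76455754 -15.42734217  -6.97393953] -9.32808256538491e-05
```

View pics/s11c.png

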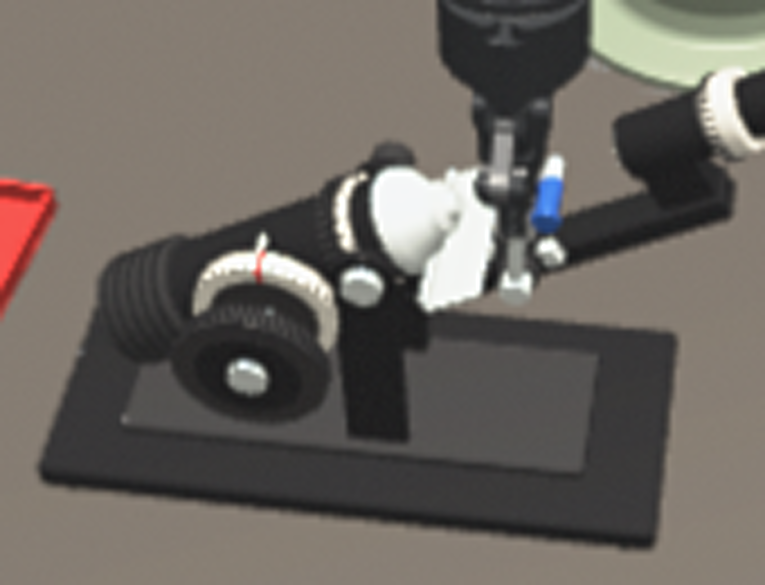

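```bash
python3 red.py pics/s11.png pics/t11.png 2>&1 | grep scene
python3 - <<'E'
from workcell import bot
o=bot.observe();print(o["clock"],o["force"]);print(bot.job_done())
E
```

```text
scene 863.0 12 272.0753186558517 198.66396292004634
20.3667 [  4.76455754 -15.42734217  -6.97393953]
the job is handed in; nothing more can be done
None
```

The power wheel now reads zero, and the lens holder is being held back at its stop. I handed the job in at about 20.4 s; no verdict was reported.

- **Power wheel:** I turned it in three pinching strokes, looking at the dial after each. The red line ended at the index, within about 0.02 rad by my image measurement, against the 0.07 rad allowed. Its position in the last picture was unchanged after the holder was swung back.
- **Lens holder:** I pushed the finger bar back with shut fingers. In the picture it sits within about 2 enlarged-crop pixels of where I predicted the stop. Over the last 2 mm of commanded push the bar moved only about 0.5 mm, while the force rose from 8 to about 16 N. The arm is still pressing there.
- **Bottle, screwdriver and spectacles:** I did not measure them again at the end, but the arm only passed near the lensmeter or well above everything, and I saw no unexpected contact force.

**Checks that disagreed:**
- The lensmeter's base outline fitted about 20 mm off along its length from its upper parts. I used the upper parts (eyepiece, bar and wheel), and the contacts agreed with them.
- The wheel strokes turned the wheel only about 50–80% of what I commanded, so two correcting strokes were needed.

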